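# Seat the flatted rod in the drilling jig

### The job

Take the wooden rod with the flat planed along it (not the plain round one) from the rest and put it in the V-groove of the drilling jig, flat lying flush on the groove wall nearest the robot: roll it in the groove until the flat drops home on that wall, and have its end up against the stop under the raised keeper. Then let go of the rod and press the keeper's head down until it snaps and stays down. Leave the plain rod, flask, hammer and tape measure where they are.

Things in the scene. Friction and masses are not known exactly. Their poses are not given: they have to be found in the camera images.
- rod: Wood rod, 44 mm diameter, 240 mm long, 0.15 to 0.3 kg, waxed and slippery, with one 38 mm wide flat along its whole length, 11 mm from the axis. Starts in one of the rest's two notches, flat looking up and some 20 degrees to the far side. Origin on the axis at mid-length; y along the rod, z square to the flat and out of it. Both ends alike.
- flat_mid (a point): Middle of the rod's flat: 11 mm from the rod's axis along the rod's z axis; moves with the rod.
- jig: Fixed jig: plywood board 130 x 290 mm, 18 mm thick, carrying two V blocks (at y -105 to -80 and 45 to 70 mm, rims 91 mm high); between them the rod can be gripped, with only the board below. Origin at the board's underside; y along the groove towards the stop, z up, x away from the robot.
- groove (a point): Point on the bottom line of the groove: x = 0, y = 0, z = 60 mm of the jig. The groove is a 90 degree V, walls sloping up 45 degrees to each side. Rod on its round side: axis at x = 0, z = 91 mm of the jig. Rod with its flat flush on the robot-side wall: axis drops to x = -8, z = 83 mm.
- stop_face (a point): Point on the groove-side face of the wooden end stop (70 mm wide, 152 mm high): x = 0, y = 125, z = 91 mm of the jig. Rod touching it: rod origin at the jig's y = 5 mm. A steel bracket and the keeper overhang the groove from y = 93 mm on; the raised keeper's underside is 123 mm above the bench, so the rod is laid in short of them and slid in under them.
- seatwall: The groove wall nearest the robot (both V blocks' faces on that side), part of the jig. Origin on the groove's bottom line at the jig's y = 0; z square to the wall, out of the wood (up and away from the robot), y along the groove, x down the slope. Rod seated: its z axis points opposite to this z axis, flat_mid lies at z = 0.
- keeper (a joint): Travel of the keeper straight down, m: 0 raised (start), 0.016 fully down. Over-centre spring: about 4 N to start it, a peak of about 10 N at 2 to 3 mm; past 8 mm it snaps down by itself and stays. Fully down its rubber foot is 2 mm above a seated rod; on a rod lying on its round side it stops some 6 mm short.
- keeper_head (a point): Centre of the top of the keeper's black mushroom head (38 mm across, on a 12 mm stem); raised it is 181 mm above the bench, at x = -8 mm, y = 106 mm of the jig; it moves down with the keeper.
- rest: Fixed stand: board 200 x 190 mm, 15 mm thick, with V-notched uprights 74 mm high (at y -85 to -65 and 65 to 85 mm) that hold two rods along its y axis, rod axes at x = -62.5 and +62.5 mm, 80 mm above the bench. Between the uprights (130 mm) the rods can be gripped. Origin at the board's underside, x away from the robot.
- plain: Plain round wood rod, 44 mm diameter, 240 mm long, no flat: a bystander in the rest's other notch. Origin on its axis at mid-length, y along it.
- flask: Bystander: metal drinking flask, 72 mm diameter, 210 mm high, standing. Origin under its centre.
- hammer: Bystander: hammer lying on the bench.
- tape: Bystander: tape measure, 66 by 36 mm, 62 mm high. Origin under its centre.
Mind the look-alikes: they are no part of the job. Leave any grey or purple look-alike of the rod alone.

How it is judged:
By the outcome, as a careful person would: the job done as asked, in the order asked, and still so for the second after the job is handed in, with the robot touching nothing.
It also fails if it takes over 67 s, if anything falls off the work surface, if the arm or the gripper's body presses on something with over 40 N, if the wrist force passes 120 N, or if a joint passes its speed limit or range.

### The arm

A 6-joint arm with a two-finger parallel gripper is mounted at the origin on the work surface. World frame = base frame: x ahead of the robot, y to its left, z up, the work surface at z = 0. Lengths are in m, angles in rad, forces in N, time in s.
With the tool pointing down it reaches from about 0.225 to 0.875 m from the base axis. Payload 3.4 kg.
Tool frame: the origin (TCP) lies at the very end of the fingers, on their centre line; the grasp point (between the pads) lies 19 mm behind it; z points along the fingers, y is the line along which they close (so a half turn about z gives the same grasp; the last joint's range is limited). The gripper opens to 85 mm and grips with 20 to 120 N. Pads are 22 mm wide; open, the fingers measure 114 mm over their backs; the gripper's body (76 mm by 85 mm) begins 54 mm behind the grasp point. The pads swing forward as they close: fully open they stand 13 mm farther back than shut.
Start: joints at [-1.47, 0.276, 1.505, -0, 1.361, -0.121], TCP at [0.126, -0.561, 0.231] pointing down, gripper open.
Joint ranges: [-2.89, 2.89], [-0.75, 2.08], [0.22, 2.7], [-1.18, 4.32], [0.11, 2.71], [-2.7, 2.7]. Speed limits (rad/s): [2.57, 2.57, 3.14, 3.14, 3.14, 3.14].

### API

Orientations are given as a unit quaternion [w, x, y, z].
In Python, from rig import manip, get_image, camera_info gives the robot as it stands. The module is installed in compiled form; this text tells all that it offers.
- The arm moves only by the shell command python3 -m crank 'ROWS' [FORCE]. ROWS is a JSON object of lists of equal length, an entry for each row: "translation": the shift along the tool's x, y, z in mm, a list of three; "roll": the turn about the tool's z in rad; "fingers": the opening, from 0 (shut) to 1 (fully open). A call has 1 to 8 rows; each row shifts and turns the commanded pose from where the row before left it, along the tool's axes as they then stand; what a row does not reach is not made up. A row lasts 1/10 s, in which the tool goes at most 50 mm and 8.59 degrees, less where a joint would pass 70% of its speed; a pose out of reach is approached as far as the arm can. A call is refused whole if a number of a shift passes 50 or a number of a turn 0.15, either way. A call with a gripper value outside its range is refused whole. The fingers move at their own pace and stop on an object; FORCE is the grip in N (left out, the last holds). Time passes only in rows, so rows that do not move let the fingers close. It gives the time, the measured TCP pose, the force, the opening and the grip force at its end, in the units of the state.
- manip.get_state(): the state, without advancing time (a new reading comes with each control period).
- get_image(name): name is "scene" or "top" or "wrist"; returns the picture (420x560x3 uint8, blue, green, red); there is no depth.
- camera_info(name): a dict with "mtx" (3x3 intrinsics, pixels), "rvec" (rotation vector, rad) and "tvec" (3), from world to camera coordinates, as OpenCV has them. Camera axes: x right, y down, z forward; pixel columns grow to the right and rows downward; lengths in m; the calibration is good to about 2 mm. The wrist camera is an equidistant fisheye: a pixel r from the principal point sees the ray r / f radians off the axis. A picture is of the moment at which its call begins: read the wrist's pose just before it. camera_info takes no time and is no camera call; for the wrist camera it gives the pose at the moment of the call.
- manip.sign_off(): hands the job in; it is judged then, once.
The state is a dict: "clock": time; "qpos": joint angles; "qd": joint speeds; "effort": joint torques, N m; "position": TCP position; "ee_rot": TCP orientation; "contact_force": force on the tool from outside, world axes, zero at the start; "moment": the same for the moment, N m; "width": finger opening in m; "gripper_force": force on a finger pad.
Only numpy, scipy, OpenCV 4.12 (cv2) and the standard library are available. Lean on these libraries where they do the work, as an engineer would, in place of code of your own. Each camera call takes 0.05 s, during which the arm holds its last target. There are 200 camera calls.

## Working session

There is one attempt and no reset: what is moved stays moved. The work goes in short steps, Python scripts to look and compute and a shell command to move; the robot and the scene stay as the last step left them, time stands still between calls to the robot, and variables do not carry over. Pictures are saved under pics/ and viewed, at most 10 in all, crops included, and the job is handed in when it is done.

```bash
mkdir -p pics
python3 - <<'E'
from rig import manip,get_image,camera_info
import cv2,numpy as np
s=manip.get_state();print(s)
for n in("scene","top"):
    cv2.imwrite(f"pics/{n}0.png",get_image(n));c=camera_info(n);print(n,c)
E
```

```text
{'clock': 0.0, 'qpos': array([-1.46999089e+00,  2.76592753e-01,  1.50616769e+00, -3.48220716e-05,
        1.36071009e+00, -1.20975255e-01]), 'qd': array([-1.15866122e-03, -5.04892126e-04, -2.73287133e-03, -1.03924022e-03,
       -7.23645043e-05, -1.47946558e-03]), 'effort': array([-5.25983687e-04, -4.16779375e+01, -2.45809132e+01, -3.13409237e-04,
        1.09091247e-02, -1.43026242e-05]), 'position': array([ 0.12642156, -0.56036462,  0.23042723]), 'ee_rot': array([-9.39064873e-04,  9.93857121e-01,  1.10666800e-01, -7.55496442e-06]), 'contact_force': array([-0.04359108,  0.02159993, -0.67199787]), 'moment': array([-0.01302247,  0.00811718, -0.01280612]), 'gripper_force': 0.0, 'width': 0.08563566100012353}
scene {'mtx': array([[449.96327332,   0.        , 280.23382727],
       [  0.        , 449.96327332, 203.25929908],
       [  0.        ,   0.        ,   1.        ]]), 'rvec': array([ 2.26592412,  1.22624392, -0.36796363]), 'tvec': array([-0.26602525, -0.2962583 ,  1.70614708])}
top {'mtx': array([[513.43292494,   0.        , 283.60150081],
       [  0.        , 513.43292494, 218.76238285],
       [  0.        ,   0.        ,   1.        ]]), 'rvec': array([ 2.16178547, -2.11066497,  0.22096897]), 'tvec': array([-0.04439338,  0.54289391,  1.53626327])}
```

View pics/scene0.png

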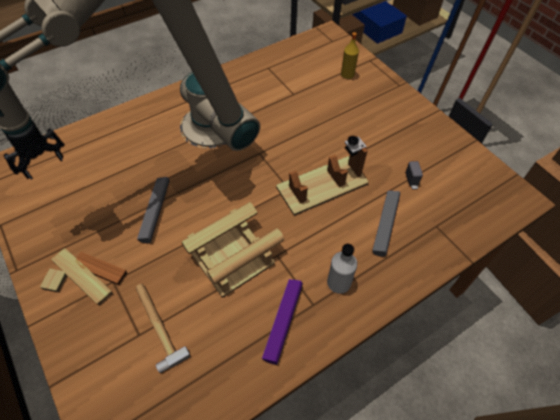

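View pics/top0.png

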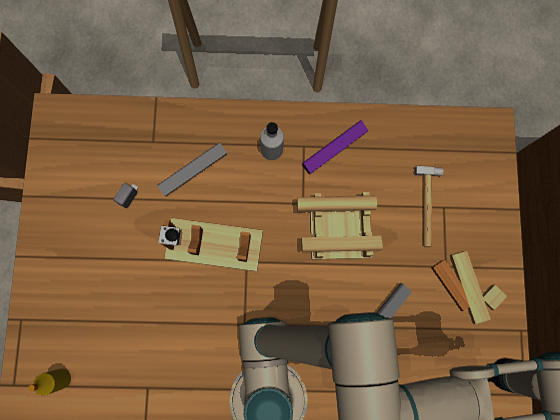

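The scene and top views show the rest's two rods. In the top view the near rod is at (342,243) and the far one at (337,204). In the scene view they are at (220,228) and (247,257). The near one looks flat. The jig is at top (213,245), with the stop and keeper at its left (+y) end. An enlarged crop should confirm which rod has the flat.

Run:
```python
import cv2,numpy as np
a=cv2.imread("pics/scene0.png")[195:300,170:300];b=cv2.imread("pics/top0.png")[180:275,285:400]
c=cv2.imread("pics/top0.png")[205:280,150:275]
f=lambda i,w,h:cv2.resize(i,(w,h),interpolation=cv2.INTER_CUBIC)
o=np.vstack([np.hstack([f(a,390,315),f(b,381,315)]),np.hstack([f(c,450,270),np.zeros((270,321,3),np.uint8)])])
cv2.imwrite("pics/crop1.png",o)
```

```text
(no output)
```

View pics/crop1.png

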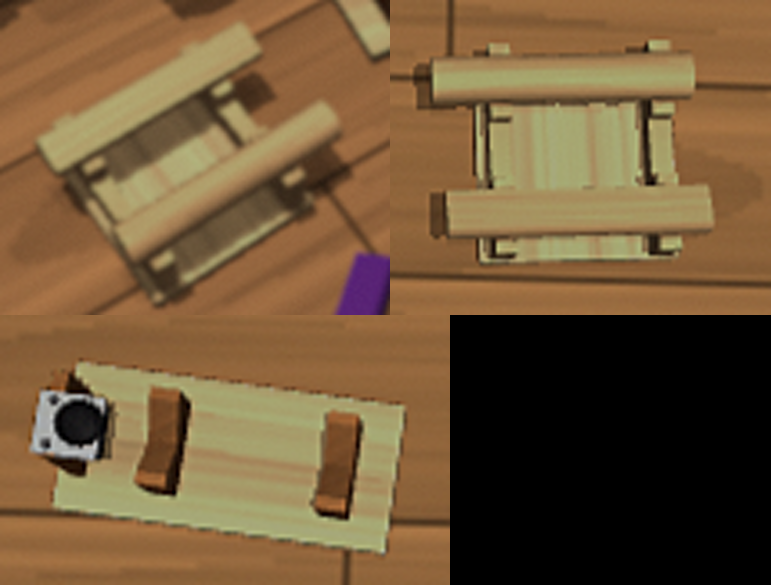

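The crop confirms it. The near rod (top (342,243), scene (220,228)) has the uniform planed face and sharp edges, so it is the target. The far rod (337,204) has round shading, so it is the plain one.

```bash
cat > h.py <<'E'
import numpy as np,cv2
from rig import manip,get_image,camera_info
def ray(n,uv):
    c=camera_info(n);R=cv2.Rodrigues(c["rvec"])[0];K=c["mtx"]
    p=(np.array(uv,float)-K[:2,2])/[K[0,0],K[1,1]]
    if n=="wrist":
        r=np.hypot(*p);d=np.r_[p/r*np.sin(r),np.cos(r)] if r>1e-9 else np.r_[0,0,1.]
    else: d=np.r_[p,1]
    return -R.T@c["tvec"].ravel(),R.T@d
def at(n,uv,z):
    o,d=ray(n,uv);return o+d*(z-o[2])/d[2]
def proj(n,X):
    c=camera_info(n);R=cv2.Rodrigues(c["rvec"])[0];K=c["mtx"];p=R@np.array(X)+c["tvec"].ravel()
    if n=="wrist":
        r=np.hypot(*p[:2]);q=p[:2]/r*np.arctan2(r,p[2])
    else:q=p[:2]/p[2]
    return q*[K[0,0],K[1,1]]+K[:2,2]
E
python3 - <<'E'
from h import *
np.set_printoptions(precision=4,suppress=True)
P=lambda uv,z:print(uv,at("top",uv,z)[:2])
print("rod");[P(u,.091) for u in((302.5,244.9),(382.2,243),(342.3,243.9))]
print("plain");[P(u,.1) for u in((297.7,203.8),(377,203.2))]
print("jig");[P(u,.018) for u in((171.7,218.1),(262.2,230.3),(256.9,270.6),(164.7,258.3))]
print("head");P((172.2,234.7),.181)
print("wrist cam",camera_info("wrist"), ray("wrist",(280,210)))
E
```

```text
rod
(302.5, 244.9) [ 0.4585 -0.0886]
(382.2, 243) [ 0.4702 -0.3277]
(342.3, 243.9) [ 0.4644 -0.2077]
plain
(297.7, 203.8) [ 0.5815 -0.0717]
(377, 203.2) [ 0.5898 -0.3116]
jig
(171.7, 218.1) [0.5426 0.3189]
(262.2, 230.3) [0.5112 0.0343]
(256.9, 270.6) [0.3846 0.047 ]
(164.7, 258.3) [0.4158 0.3328]
head
(172.2, 234.7) [0.4661 0.2823]
wrist cam {'mtx': array([[325.1923,   0.    , 279.2539],
       [  0.    , 325.1923, 212.3419],
       [  0.    ,   0.    ,   1.    ]]), 'rvec': array([-2.2875,  1.8296,  0.2422]), 'tvec': array([-0.5736, -0.0334,  0.3793])} (array([ 0.19  , -0.5459,  0.3741]), array([-0.2448, -0.0556, -0.968 ]))
```

```bash
python3 -m crank '{"translation":[[40.7,-27,0],[40.7,-27,0],[40.7,-27,0],[40.7,-27,0],[40.7,-27,0],[40.7,-27,0],[40.7,-27,0],[40.7,-27,0]],"roll":[0,0,0,0,0,0,0,0],"fingers":[1,1,1,1,1,1,1,1]}' >/dev/null
python3 -m crank '{"translation":[[40.7,-27,0],[40.7,-27,0],[0,0,0],[0,0,0],[0,0,0],[0,0,0],[0,0,0],[0,0,0]],"roll":[0,0,-0.15,-0.15,-0.15,-0.15,-0.15,-0.15],"fingers":[1,1,1,1,1,1,1,1]}' >/dev/null
python3 -m crank '{"translation":[[0,0,0],[0,0,0],[0,0,0],[0,0,0],[0,0,0]],"roll":[-0.15,-0.15,-0.15,-0.044,0],"fingers":[1,1,1,1,1]}'
python3 - <<'E'
from h import *
np.set_printoptions(precision=4,suppress=True)
s=manip.get_state();print(s["position"],s["ee_rot"],s["contact_force"],s["qpos"]);c=camera_info("wrist")
cv2.imwrite("pics/w1.png",get_image("wrist"));print(c)
E
```

```text
clock: 2.2
position: [0.4639, -0.2079, 0.2309]
ee_rot: [-0.0, 0.691, 0.723, -0.0]
contact_force: [-0.3, -0.8, 0.6]
width: 0.0855
gripper_force: 0.0
[ 0.4639 -0.2079  0.2309] [-0.0004  0.6911  0.7228 -0.0001] [-0.3446 -0.7819  0.6391] [-0.5582  0.176   1.6414 -0.0001  1.325  -0.603 ]
{'mtx': array([[325.1923,   0.    , 279.2539],
       [  0.    , 325.1923, 212.3419],
       [  0.    ,   0.    ,   1.    ]]), 'rvec': array([-2.8807, -0.064 , -0.0066]), 'tvec': array([-0.4539, -0.2537,  0.3205])}
```

View pics/w1.png

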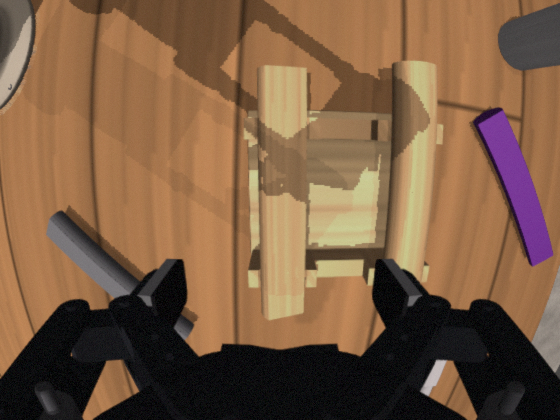

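The wrist view shows the flat rod between columns 259 and 307 from row 67 to 318, a broad planed face under the gripper. The plain rod runs from (414,62) to (400,280). Next I work out the rod's axis.

Run:
```python
from h import *
np.set_printoptions(precision=4,suppress=True)
L=[at("wrist",u,.097)[:2] for u in((259,67),(259,190),(263,317))]
R=[at("wrist",u,.084)[:2] for u in((307,70),(307,190),(304,312))]
print(L,R)
for n in("wrist",):
    for X in((.464,-.208,.091),):print(proj(n,X))
P=[at("wrist",u,.1)[:2] for u in((414,62),(407,170),(400,278))];print(P)
```

```text
[array([ 0.4416, -0.0907]), array([ 0.4457, -0.197 ]), array([ 0.4525, -0.3258])] [array([ 0.4831, -0.0891]), array([ 0.4886, -0.1976]), array([ 0.4948, -0.3263])]
[279.512  201.6579]
[array([ 0.5767, -0.0734]), array([ 0.5765, -0.1714]), array([ 0.5859, -0.2772])]
```

The TCP is already centred over the rod, so I descend and grip.

```bash
python3 -m crank '{"translation":[[0,0,40],[0,0,40],[0,0,40],[0,0,30],[0,0,15],[0,0,8],[0,0,0]],"roll":[0,0,0,0,0,0,0],"fingers":[1,1,1,1,1,1,1]}'
python3 -m crank '{"translation":[[0,0,0],[0,0,0],[0,0,0],[0,0,0],[0,0,0],[0,0,0],[0,0,0],[0,0,0]],"roll":[0,0,0,0,0,0,0,0],"fingers":[0,0,0,0,0,0,0,0]}' 60
```

```text
clock: 2.95
position: [0.4636, -0.2077, 0.0575]
ee_rot: [-0.001, 0.691, 0.723, -0.0]
contact_force: [0.4, 0.1, -0.0]
width: 0.0854
gripper_force: 0.0
clock: 3.75
position: [0.466, -0.2088, 0.0593]
ee_rot: [0.002, 0.691, 0.723, 0.001]
contact_force: [5.0, 0.8, 6.0]
width: 0.0426
gripper_force: 61.9
```

```bash
python3 -m crank '{"translation":[[0,0,-15],[0,0,-30],[0,0,-40],[0,0,-40],[0,0,-35],[45,1,0],[45,1,0],[45,1,0]],"roll":[0,0,0,0,0,0,0,0],"fingers":[0,0,0,0,0,0,0,0]}' 60
python3 -m crank '{"translation":[[45,1,0],[45,1,0],[45,1,0],[0,0,0],[0,0,0],[0,0,0]],"roll":[0,0,0,0.077,0.077,0],"fingers":[0,0,0,0,0,0]}' 60
python3 - <<'E'
from h import *
np.set_printoptions(precision=4,suppress=True)
s=manip.get_state();print(s["position"]);c=camera_info("wrist");np.save("w2.npy",np.r_[c["rvec"].ravel(),c["tvec"].ravel()])
cv2.imwrite("pics/w2.png",get_image("wrist"))
E
```

```text
clock: 4.55
position: [0.4584, -0.0717, 0.217]
ee_rot: [-0.002, 0.692, 0.722, -0.002]
contact_force: [1.0, 0.4, -3.3]
width: 0.0424
gripper_force: 61.7
clock: 5.15
position: [0.4557, 0.0622, 0.2168]
ee_rot: [-0.001, 0.744, 0.668, -0.002]
contact_force: [-0.2, -0.2, -3.0]
width: 0.0424
gripper_force: 61.7
[0.4557 0.0622 0.2168]
```

View pics/w2.png

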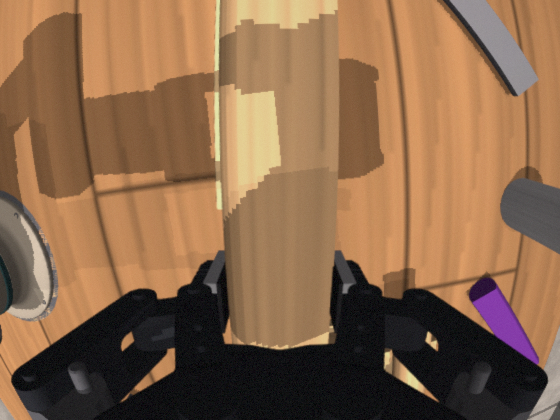

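The wrist view shows the rod held centred and square, but it hides the jig. I check the jig pose by drawing its model over the first scene and top pictures.

```bash
cat > ov.py <<'E'
from h import *
def draw(n,im,x0,y0,yaw,roi,k):
    im=cv2.resize(im[roi[1]:roi[3],roi[0]:roi[2]],None,fx=k,fy=k,interpolation=cv2.INTER_CUBIC)
    c,s=np.cos(yaw),np.sin(yaw)
    def pl(pts,col,closed=False):
        q=[(proj(n,(x0+c*p[0]-s*p[1],y0+s*p[0]+c*p[1],p[2]))-roi[:2])*k+k/2-.5 for p in np.array(pts)/1000.]
        cv2.polylines(im,[np.round(q).astype(int)],closed,col,1,cv2.LINE_AA)
    pl([(-65,-145,18),(65,-145,18),(65,145,18),(-65,145,18)],(255,0,0),True)
    for y in(-105,-80,45,70): pl([(-31,y,91),(0,y,60),(31,y,91)],(0,255,255))
    pl([(-8+19*np.cos(t),106+19*np.sin(t),181) for t in np.linspace(0,6.3,30)],(0,0,255))
    pl([(-35,125,91),(-35,125,152),(35,125,152),(35,125,91)],(0,255,0))
    return im
E
python3 - <<'E'
from ov import *
a=draw("top",cv2.imread("pics/top0.png"),.4636,.1833,-.109,(150,195,275,285),4)
b=draw("scene",cv2.imread("pics/scene0.png"),.4636,.1833,-.109,(270,125,380,215),2.7)
w=np.zeros((a.shape[0]+b.shape[0],a.shape[1],3),np.uint8)[:600]
w[:a.shape[0]]=a;w[a.shape[0]:,:b.shape[1]]=b[:600-a.shape[0]]
cv2.imwrite("pics/ov.png",w);print(w.shape)
E
```

```text
(600, 500, 3)
```

View pics/ov.png

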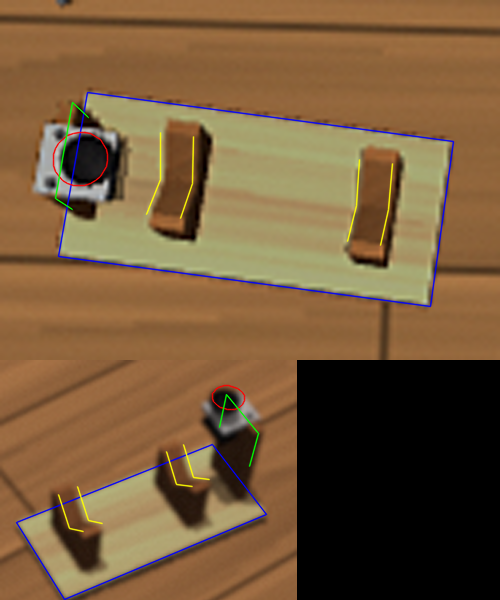

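The model overlay fits the board outline, but the blocks and head sit about 5 mm further to −y. I take the jig origin as (0.463, 0.178) with yaw −0.109.

```bash
python3 -m crank '{"translation":[[39,-2.5,0],[39,-2.5,0],[0,0,35],[0,0,35],[0,0,35],[0,0,20],[0,0,10],[0,0,5]],"roll":[0,0,0,0,0,0,0,0],"fingers":[0,0,0,0,0,0,0,0]}' 60
python3 -m crank '{"translation":[[0,0,3],[0,0,2],[0,0,1],[0,0,0]],"roll":[0,0,0,0],"fingers":[0,0,0,0]}' 60
```

```text
clock: 6.0
position: [0.4608, 0.1394, 0.0772]
ee_rot: [-0.001, 0.745, 0.668, -0.001]
contact_force: [-0.3, -0.0, -2.1]
width: 0.0429
gripper_force: 61.7
clock: 6.4
position: [0.4614, 0.1401, 0.0729]
ee_rot: [0.0, 0.745, 0.668, 0.0]
contact_force: [-1.0, 0.6, -0.4]
width: 0.0427
gripper_force: 61.9
```

```bash
python3 -m crank '{"translation":[[0,0,1],[0,0,1],[0,0,0]],"roll":[0,0,0],"fingers":[0,0,0]}' 60
python3 -m crank '{"translation":[[8,0,0],[8,0,0],[8,0,0],[8,0,0],[4,0,0],[0,0,0]],"roll":[0,0,0,0,0,0],"fingers":[0,0,0,0,0,0]}' 60
python3 -m crank '{"translation":[[2,0,0],[2,0,0],[2,0,0],[0,0,0]],"roll":[0,0,0,0],"fingers":[0,0,0,0]}' 60
```

```text
clock: 6.7
position: [0.4596, 0.1402, 0.0709]
ee_rot: [-0.001, 0.745, 0.667, -0.001]
contact_force: [-6.1, 0.6, 5.1]
width: 0.043
gripper_force: 62.8
clock: 7.3
position: [0.4632, 0.1763, 0.0705]
ee_rot: [-0.001, 0.745, 0.668, -0.001]
contact_force: [-6.8, 1.4, 4.3]
width: 0.0428
gripper_force: 62.5
clock: 7.7
position: [0.4637, 0.1816, 0.0704]
ee_rot: [-0.001, 0.745, 0.668, -0.002]
contact_force: [-5.8, -0.1, 4.6]
width: 0.0424
gripper_force: 62.5
```

```bash
for i in 1; do python3 -m crank '{"translation":[[2,-0.5,0],[1.5,-0.5,0],[0,0,0]],"roll":[0,0,0],"fingers":[0,0,0]}' 60; python3 -m crank '{"translation":[[1.5,0,0],[1.5,0,0],[0,0,0]],"roll":[0,0,0],"fingers":[0,0,0]}' 60; done
```

```text
clock: 8.0
position: [0.4638, 0.1829, 0.0704]
ee_rot: [0.001, 0.744, 0.668, -0.003]
contact_force: [-4.2, -7.9, 4.7]
width: 0.0427
gripper_force: 62.4
clock: 8.3
position: [0.4638, 0.1829, 0.0703]
ee_rot: [0.003, 0.744, 0.669, -0.005]
contact_force: [-4.2, -17.4, 6.1]
width: 0.0429
gripper_force: 62.6
```

The rod is against the stop: force in −y, jig y origin confirmed at about 0.178. I release and check.

```bash
python3 -m crank '{"translation":[[-3,0,0],[0,0,0],[0,0,0],[0,0,0],[0,0,0],[0,0,0],[0,0,-30],[0,0,-40]],"roll":[0,0,0,0,0,0,0,0],"fingers":[0,1,1,1,1,1,1,1]}' 40
python3 -m crank '{"translation":[[0,0,-40],[-30,0,-30],[0,0,0]],"roll":[0,0,0],"fingers":[1,0,0]}' 40
python3 - <<'E'
from h import *
np.set_printoptions(precision=4,suppress=True)
cv2.imwrite("pics/w3.png",get_image("wrist"))
E
```

```text
clock: 9.1
position: [0.4637, 0.1851, 0.1391]
ee_rot: [-0.001, 0.744, 0.668, -0.002]
contact_force: [0.6, -0.5, 0.3]
width: 0.0851
gripper_force: 0.0
clock: 9.4
position: [0.4647, 0.1543, 0.2147]
ee_rot: [0.003, 0.745, 0.667, 0.003]
contact_force: [0.3, -0.1, 0.0]
width: 0.0587
gripper_force: 0.0
```

View pics/w3.png

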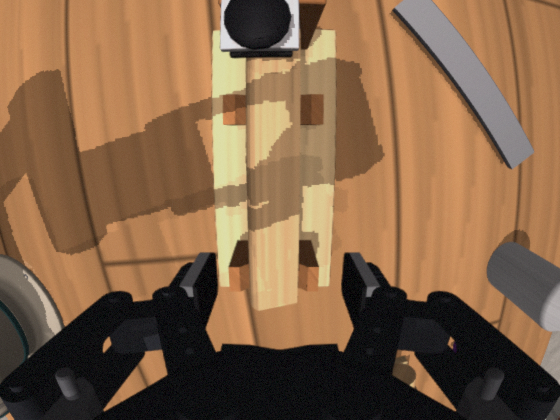

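The rod lies in the groove with its end under the keeper and its flat still up. It spans columns 248–299 at row 180. Next I roll it by pressing the robot-side edge of the flat down with closed fingers.

```bash
python3 -m crank '{"translation":[[0,-27,0],[0,0,0],[0,0,30],[0,0,30],[0,0,25],[0,0,13],[0,0,0]],"roll":[0,0,0,0,0,0,0],"fingers":[0,0,0,0,0,0,0]}' 40
python3 -m crank '{"translation":[[0,0,3],[0,0,3],[0,0,2],[0,0,2],[0,0,0]],"roll":[0,0,0,0,0],"fingers":[0,0,0,0,0]}' 40
python3 -m crank '{"translation":[[0,0,2],[0,0,2],[0,0,2],[0,0,0]],"roll":[0,0,0,0],"fingers":[0,0,0,0]}' 40
```

```text
clock: 10.15
position: [0.433, 0.1585, 0.1091]
ee_rot: [-0.002, 0.744, 0.668, -0.003]
contact_force: [-0.8, -0.4, -0.2]
width: -0.0002
gripper_force: 0.0
clock: 10.65
position: [0.4353, 0.1585, 0.1024]
ee_rot: [0.0, 0.745, 0.668, 0.0]
contact_force: [-0.1, 0.4, 1.4]
width: -0.0002
gripper_force: 0.0
clock: 11.05
position: [0.4325, 0.1589, 0.0976]
ee_rot: [-0.002, 0.745, 0.667, -0.002]
contact_force: [-9.2, 0.1, 16.2]
width: 0.0003
gripper_force: 8.4
```

```bash
python3 -m crank '{"translation":[[0,-2,2],[0,-1,2],[0,0,2],[0,0,2],[0,0,0]],"roll":[0,0,0,0,0],"fingers":[0,0,0,0,0]}' 40
python3 -m crank '{"translation":[[0,0,2],[0,0,2],[0,0,2],[0,0,2],[0,0,0]],"roll":[0,0,0,0,0],"fingers":[0,0,0,0,0]}' 40
```

```text
clock: 11.55
position: [0.4273, 0.1588, 0.0875]
ee_rot: [-0.003, 0.745, 0.667, -0.004]
contact_force: [-7.4, 1.5, 4.3]
width: 0.0
gripper_force: 4.7
clock: 12.05
position: [0.4288, 0.1584, 0.0793]
ee_rot: [-0.002, 0.745, 0.668, -0.003]
contact_force: [-5.6, -0.8, 0.8]
width: -0.0004
gripper_force: 2.9
```

```bash
python3 -m crank '{"translation":[[0,0,2],[0,1.5,1],[0,1.5,0],[0,1.5,0],[0,1.5,0],[0,0,0]],"roll":[0,0,0,0,0,0],"fingers":[0,0,0,0,0,0]}' 40
python3 -m crank '{"translation":[[0,1.5,0],[0,1.5,0],[0,1.5,0],[0,0,0]],"roll":[0,0,0,0],"fingers":[0,0,0,0]}' 40
```

```text
clock: 12.65
position: [0.4377, 0.158, 0.0771]
ee_rot: [-0.0, 0.745, 0.668, -0.001]
contact_force: [-4.2, 0.9, 1.5]
width: 0.0002
gripper_force: 2.4
clock: 13.05
position: [0.4399, 0.1574, 0.077]
ee_rot: [-0.002, 0.745, 0.667, -0.002]
contact_force: [-9.2, -0.1, 4.7]
width: -0.0
gripper_force: 5.0
```

```bash
python3 -m crank '{"translation":[[0,-15,0],[0,-5,-20],[0,0,-40],[0,0,-40],[0,20,-40],[0,0,0],[0,0,0]],"roll":[0,0,0,0,0,0,0],"fingers":[0,0,0,0,0,0,0]}' 40
python3 - <<'E'
from h import *
cv2.imwrite("pics/w4.png",get_image("wrist"))
E
```

```text
clock: 13.75
position: [0.4445, 0.158, 0.2186]
ee_rot: [0.002, 0.745, 0.667, 0.002]
contact_force: [-1.2, -0.6, -1.0]
width: 0.0003
gripper_force: 0.0
```

View pics/w4.png

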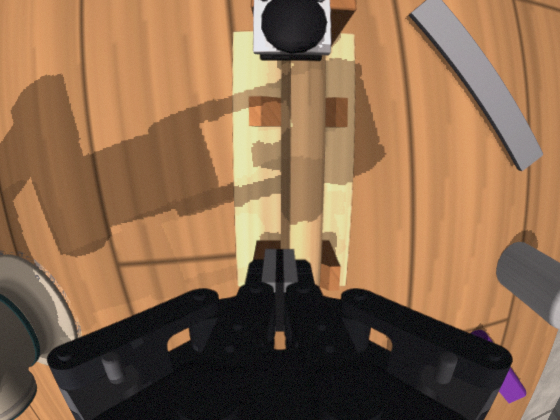

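The rod has rolled: it now spans columns 287–325 with the planed face looking at the robot, but it is not yet seated. I press the upper edge of the flat down and towards the robot.

```bash
python3 -m crank '{"translation":[[0,-3,40],[0,0,40],[0,0,18],[0,0,4],[0,0,0]],"roll":[0,0,0,0,0],"fingers":[0,0,0,0,0]}' 40
python3 -m crank '{"translation":[[0,0,2],[0,0,2],[0,0,2],[0,0,0]],"roll":[0,0,0,0],"fingers":[0,0,0,0]}' 40
python3 -m crank '{"translation":[[0,0,2],[0,0,2],[0,0,0]],"roll":[0,0,0],"fingers":[0,0,0]}' 40
```

```text
clock: 14.3
position: [0.4388, 0.1579, 0.1141]
ee_rot: [-0.001, 0.745, 0.668, -0.001]
contact_force: [-0.2, 0.0, -0.2]
width: 0.0003
gripper_force: 0.0
clock: 14.7
position: [0.44, 0.158, 0.1095]
ee_rot: [0.0, 0.745, 0.668, 0.0]
contact_force: [-0.4, -0.1, -0.2]
width: 0.0003
gripper_force: 0.0
clock: 15.0
position: [0.4396, 0.1579, 0.105]
ee_rot: [-0.0, 0.745, 0.668, -0.0]
contact_force: [-0.3, 0.3, -0.5]
width: -0.0001
gripper_force: 0.0
```

Run:
```python
from h import *
np.set_printoptions(precision=4,suppress=True)
off=np.array([.4445,.158,.2186])-manip.get_state()["position"]
J=np.array([.463,.178]);ex=np.array([.994,-.1076]);ey=np.array([.1076,.994])
def q(uv,z):
    o,d=ray("wrist",uv);o=o+off;p=o+d*(z-o[2])/d[2];r=p[:2]-J;return np.round([1e3*r@ex,1e3*r@ey],1)
for u,z in(((249,112),.091),((347,112),.091),((325,112),.091),((325,180),.091),((325,230),.091),((285,112),.108),((289,180),.108),((289,230),.108),((281,180),.08),((294,23),.181)):print(u,z,q(u,z))
im=cv2.imread("pics/w4.png")
for y in(140,180,235):print(y,[(x,tuple(im[y,x])) for x in range(274,334,3)])
```

```text
(249, 112) 0.091 [-41.2  56.9]
(347, 112) 0.091 [40.2 57.7]
(325, 112) 0.091 [21.5 57.1]
(325, 180) 0.091 [22.5 -0.3]
(325, 230) 0.091 [ 23.9 -44.9]
(285, 112) 0.108 [-11.8  55.8]
(289, 180) 0.108 [-8.6  2.3]
(289, 230) 0.108 [ -8.4 -39.2]
(281, 180) 0.08 [-14.8  -2.2]
(294, 23) 0.181 [ -7.9 104. ]
140 [(274, (np.uint8(158), np.uint8(215), np.uint8(229))), (277, (np.uint8(150), np.uint8(206), np.uint8(229))), (280, (np.uint8(95), np.uint8(128), np.uint8(157))), (283, (np.uint8(50), np.uint8(71), np.uint8(93))), (286, (np.uint8(49), np.uint8(71), np.uint8(93))), (289, (np.uint8(56), np.uint8(77), np.uint8(100))), (292, (np.uint8(102), np.uint8(145), np.uint8(183))), (295, (np.uint8(106), np.uint8(146), np.uint8(188))), (298, (np.uint8(106), np.uint8(150), np.uint8(190))), (301, (np.uint8(108), np.uint8(151), np.uint8(194))), (304, (np.uint8(103), np.uint8(146), np.uint8(187))), (307, (np.uint8(99), np.uint8(141), np.uint8(179))), (310, (np.uint8(98), np.uint8(136), np.uint8(173))), (313, (np.uint8(91), np.uint8(128), np.uint8(167))), (316, (np.uint8(93), np.uint8(129), np.uint8(166)))
[... 1703 characters left out ...]
, (295, (np.uint8(153), np.uint8(216), np.uint8(228))), (298, (np.uint8(155), np.uint8(218), np.uint8(230))), (301, (np.uint8(155), np.uint8(216), np.uint8(230))), (304, (np.uint8(145), np.uint8(203), np.uint8(229))), (307, (np.uint8(139), np.uint8(196), np.uint8(230))), (310, (np.uint8(131), np.uint8(185), np.uint8(227))), (313, (np.uint8(125), np.uint8(173), np.uint8(221))), (316, (np.uint8(117), np.uint8(165), np.uint8(211))), (319, (np.uint8(101), np.uint8(141), np.uint8(182))), (322, (np.uint8(84), np.uint8(118), np.uint8(148))), (325, (np.uint8(99), np.uint8(136), np.uint8(164))), (328, (np.uint8(100), np.uint8(137), np.uint8(166))), (331, (np.uint8(95), np.uint8(130), np.uint8(159)))]
```

The rod is at about −78° (upper edge at x −7, lower corner already on the wall), and my finger just missed the edge. I press on the crown next to the edge and drag it towards the robot.

```bash
python3 -m crank '{"translation":[[0,0,-13],[0,6,0],[0,0,2],[0,0,2],[0,0,2],[0,0,0]],"roll":[0,0,0,0,0,0],"fingers":[0,0,0,0,0,0]}' 40
python3 -m crank '{"translation":[[0,0,1],[0,-1.5,0.5],[0,-1.5,0.5],[0,-1.5,0.5],[0,-1.5,0.5],[0,-1.5,0.5],[0,-1.5,1],[0,0,0]],"roll":[0,0,0,0,0,0,0,0],"fingers":[0,0,0,0,0,0,0,0]}' 40
```

```text
clock: 15.6
position: [0.4451, 0.1572, 0.1115]
ee_rot: [-0.0, 0.745, 0.668, -0.001]
contact_force: [-0.3, 0.2, -0.3]
width: 0.0004
gripper_force: 0.0
clock: 16.4
position: [0.4364, 0.1583, 0.1077]
ee_rot: [-0.0, 0.745, 0.668, -0.0]
contact_force: [-0.8, -0.0, 0.2]
width: 0.0005
gripper_force: 0.0
```

```bash
cat > prof.py <<'E'
from h import *
J=np.array([.463,.178]);ex=np.array([.994,-.1076]);ey=np.array([.1076,.994])
def prof():
    im=cv2.cvtColor(get_image("wrist"),cv2.COLOR_BGR2GRAY)
    for y in(.02,.035,.057):
        o=[]
        for v in range(-40,42,2):
            X=np.r_[J+v/1e3*ex+y*ey,.1];p=np.round(proj("wrist",X)).astype(int)
            o.append(f"{v}:{im[p[1],p[0]]}" if 0<=p[0]<560 and 0<=p[1]<420 else "-")
        print(y,*o)
if __name__=="__main__":
    s=manip.get_state();r=s["position"][:2]-J;print("v,u",1e3*r@ex,1e3*r@ey,s["position"][2],s["contact_force"]);prof()
E
python3 -m crank '{"translation":[[0,0,-40],[0,0,-40],[0,0,-20],[0,0,0]],"roll":[0,0,0,0],"fingers":[0,0,0,0]}'; python3 prof.py
```

```text
clock: 16.8
position: [0.4391, 0.1588, 0.2111]
ee_rot: [0.002, 0.745, 0.668, 0.003]
contact_force: [-0.3, 0.2, -0.4]
width: -0.0003
gripper_force: 0.0
v,u -21.6544738971785 -21.629258836330987 0.211051631447977 [-0.26693543  0.1838335  -0.36417522]
0.02 -40:158 -38:163 -36:155 -34:149 -32:145 -30:140 -28:141 -26:136 -24:132 -22:133 -20:122 -18:120 -16:74 -14:75 -12:75 -10:81 -8:115 -6:140 -4:140 -2:141 0:146 2:155 4:151 6:146 8:139 10:139 12:136 14:131 16:121 18:111 20:154 22:158 24:153 26:153 28:151 30:150 32:154 34:155 36:148 38:143 40:139
0.035 -40:224 -38:221 -36:219 -34:217 -32:214 -30:211 -28:212 -26:213 -24:213 -22:151 -20:141 -18:132 -16:81 -14:79 -12:79 -10:76 -8:131 -6:154 -4:156 -2:157 0:160 2:158 4:153 6:142 8:139 10:136 12:135 14:133 16:123 18:111 20:151 22:158 24:150 26:152 28:151 30:152 32:156 34:153 36:144 38:147 40:138
0.057 -40:156 -38:153 -36:162 -34:162 -32:99 -30:111 -28:112 -26:108 -24:109 -22:114 -20:112 -18:110 -16:90 -14:78 -12:82 -10:75 -8:112 -6:150 -4:151 -2:156 0:155 2:157 4:150 6:141 8:140 10:134 12:134 14:128 16:123 18:99 20:77 22:76 24:73 26:75 28:91 30:94 32:94 34:93 36:94 38:145 40:143
```

The rod did not change. The closed fingertip is only about ±8 mm thick, so neither contact reached as far as I assumed. I repeat the low push under the axis, further in.

```bash
python3 -m crank '{"translation":[[0,-15,0],[0,0,45],[0,0,45],[0,0,34],[0,0,10],[0,8,0],[0,4,0],[0,0,0]],"roll":[0,0,0,0,0,0,0,0],"fingers":[0,0,0,0,0,0,0,0]}' 40
python3 -m crank '{"translation":[[0,2,0],[0,2,0],[0,2,0],[0,0,0]],"roll":[0,0,0,0],"fingers":[0,0,0,0]}' 40
python3 -m crank '{"translation":[[0,2,0],[0,2,0],[0,2,0],[0,0,0]],"roll":[0,0,0,0],"fingers":[0,0,0,0]}' 40;python3 prof.py
```

```text
clock: 17.65
position: [0.4355, 0.1589, 0.0751]
ee_rot: [0.001, 0.745, 0.667, 0.001]
contact_force: [-0.8, -0.1, 0.0]
width: -0.0
gripper_force: 0.3
clock: 18.05
position: [0.4363, 0.1579, 0.0738]
ee_rot: [-0.002, 0.745, 0.667, -0.003]
contact_force: [-7.6, 1.4, 2.6]
width: -0.0001
gripper_force: 3.8
clock: 18.45
position: [0.4364, 0.1577, 0.0735]
ee_rot: [-0.006, 0.745, 0.667, -0.007]
contact_force: [-18.7, 3.5, 12.5]
width: 0.0
gripper_force: 11.5
v,u -24.225968192895458 -23.05105156498378 0.07353006646153103 [-18.69684895   3.45212857  12.48511955]
0.02 -40:177 -38:170 -36:152 -34:156 -32:153 -30:145 -28:138 -26:135 -24:139 -22:140 -20:139 -18:129 -16:127 -14:130 -12:71 -10:67 -8:142 -6:143 -4:148 -2:153 0:151 2:152 4:150 6:147 8:143 10:139 12:140 14:141 16:136 18:133 20:118 22:168 24:163 26:158 28:153 30:108 32:113 34:113 36:110 38:107 40:167
0.035 -40:235 -38:232 -36:230 -34:234 -32:231 -30:229 -28:225 -26:221 -24:189 -22:156 -20:157 -18:144 -16:146 -14:149 -12:72 -10:67 -8:159 -6:161 -4:162 -2:167 0:169 2:172 4:167 6:162 8:158 10:157 12:157 14:155 16:150 18:143 20:128 22:168 24:168 26:157 28:153 30:110 32:122 34:167 36:168 38:162 40:164
0.057 -40:174 -38:110 -36:106 -34:106 -32:111 -30:91 -28:89 -26:88 -24:83 -22:87 -20:91 -18:89 -16:89 -14:83 -12:69 -10:69 -8:155 -6:161 -4:163 -2:165 0:166 2:168 4:165 6:158 8:152 10:154 12:153 14:156 16:150 18:141 20:125 22:80 24:82 26:78 28:98 30:101 32:101 34:95 36:96 38:161 40:162
```

```bash
python3 -m crank '{"translation":[[0,-8,0],[0,-8,0],[0,0,-40],[0,0,-40],[0,6,-40],[0,0,-10],[0,0,0]],"roll":[0,0,0,0,0,0,0],"fingers":[0,0,0,0,0,0,0]}' 40;python3 prof.py
python3 - <<'E'
from h import *
im=get_image("wrist")
cv2.imwrite("pics/w5.png",cv2.resize(im[40:330,200:400],None,fx=2,fy=2,interpolation=cv2.INTER_CUBIC))
E
```

```text
clock: 19.2
position: [0.4379, 0.1587, 0.2062]
ee_rot: [0.002, 0.745, 0.667, 0.003]
contact_force: [0.9, 0.2, -0.6]
width: 0.0002
gripper_force: 0.0
v,u -22.854788908048743 -21.883506465805805 0.20615380345658185 [ 0.91921606  0.16526155 -0.60441716]
0.02 -40:158 -38:161 -36:150 -34:146 -32:144 -30:142 -28:141 -26:134 -24:136 -22:128 -20:120 -18:118 -16:109 -14:66 -12:92 -10:136 -8:142 -6:145 -4:142 -2:152 0:153 2:148 4:145 6:141 8:135 10:139 12:135 14:133 16:113 18:120 20:154 22:156 24:149 26:151 28:152 30:150 32:153 34:151 36:147 38:142 40:98
0.035 -40:223 -38:223 -36:218 -34:216 -32:214 -30:210 -28:211 -26:214 -24:209 -22:142 -20:135 -18:132 -16:119 -14:68 -12:95 -10:149 -8:148 -6:154 -4:158 -2:159 0:154 2:146 4:144 6:143 8:142 10:140 12:137 14:131 16:118 18:101 20:153 22:155 24:151 26:153 28:150 30:150 32:155 34:150 36:145 38:142 40:116
0.057 -40:153 -38:152 -36:157 -34:163 -32:108 -30:112 -28:113 -26:112 -24:107 -22:113 -20:113 -18:106 -16:97 -14:67 -12:83 -10:144 -8:146 -6:148 -4:153 -2:154 0:156 2:145 4:140 6:140 8:141 10:143 12:135 14:127 16:117 18:82 20:73 22:75 24:75 26:71 28:89 30:94 32:94 34:90 36:106 38:144 40:114
```

View pics/w5.png

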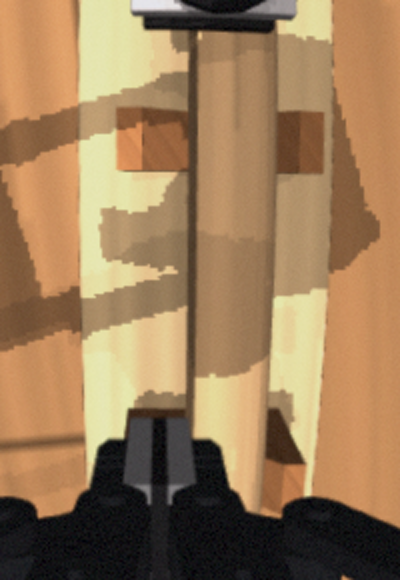

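The crop shows the flat is now nearly vertical facing the robot (left edge at column ~190, right ~275 in the enlarged crop), and it stays there. The tip is only ~14 mm wide. I press the upper edge with the tip right on it.

```bash
python3 -m crank '{"translation":[[0,8,0],[0,0,45],[0,0,40],[0,0,8],[0,0,0]],"roll":[0,0,0,0,0],"fingers":[0,0,0,0,0]}' 40
python3 -m crank '{"translation":[[0,0,1.5],[0,0,1.5],[0,0,1.5],[0,0,0]],"roll":[0,0,0,0],"fingers":[0,0,0,0]}' 40
python3 -m crank '{"translation":[[0,0,1.5],[0,-0.5,1.5],[0,-0.5,1.5],[0,0,0]],"roll":[0,0,0,0],"fingers":[0,0,0,0]}' 40;python3 prof.py
```

```text
clock: 19.8
position: [0.4426, 0.1572, 0.1089]
ee_rot: [-0.001, 0.745, 0.667, -0.002]
contact_force: [0.4, 0.2, 0.2]
width: 0.0
gripper_force: 0.0
clock: 20.2
position: [0.4444, 0.1577, 0.1071]
ee_rot: [0.001, 0.745, 0.668, 0.001]
contact_force: [-0.8, 0.6, -1.1]
width: 0.0002
gripper_force: 0.0
clock: 20.6
position: [0.4444, 0.1578, 0.105]
ee_rot: [0.001, 0.744, 0.668, 0.002]
contact_force: [-4.6, -1.7, 20.2]
width: -0.0
gripper_force: 10.4
v,u -16.359222701837254 -22.106471988409417 0.10499073428707444 [-4.55192065 -1.74245633 20.22734054]
0.02 -40:169 -38:161 -36:158 -34:163 -32:147 -30:140 -28:135 -26:129 -24:129 -22:136 -20:136 -18:132 -16:126 -14:114 -12:73 -10:73 -8:126 -6:142 -4:141 -2:145 0:148 2:144 4:143 6:139 8:133 10:133 12:131 14:130 16:124 18:121 20:106 22:158 24:157 26:158 28:162 30:158 32:154 34:150 36:110 38:108 40:109
0.035 -40:231 -38:226 -36:224 -34:228 -32:229 -30:224 -28:222 -26:217 -24:217 -22:221 -20:221 -18:152 -16:142 -14:132 -12:77 -10:75 -8:127 -6:157 -4:159 -2:162 0:160 2:166 4:161 6:155 8:150 10:149 12:149 14:146 16:138 18:128 20:122 22:158 24:158 26:158 28:162 30:158 32:156 34:148 36:106 38:108 40:105
0.057 -40:158 -38:104 -36:99 -34:98 -32:107 -30:77 -28:84 -26:81 -24:82 -22:82 -20:87 -18:83 -16:82 -14:81 -12:74 -10:74 -8:151 -6:157 -4:157 -2:160 0:162 2:159 4:161 6:154 8:145 10:145 12:147 14:145 16:138 18:132 20:114 22:76 24:76 26:75 28:78 30:94 32:100 34:96 36:95 38:128 40:160
```

```bash
python3 -m crank '{"translation":[[0,-1,0],[0,-1,0],[0,-1,0.3],[0,-1,0.3],[0,0,0]],"roll":[0,0,0,0,0],"fingers":[0,0,0,0,0]}' 40
python3 -m crank '{"translation":[[0,-1,0.5],[0,-1,0.5],[0,-1,0.5],[0,0,0]],"roll":[0,0,0,0],"fingers":[0,0,0,0]}' 40;python3 prof.py
```

```text
clock: 21.15
position: [0.4399, 0.1585, 0.1033]
ee_rot: [0.001, 0.745, 0.667, 0.002]
contact_force: [-3.2, 1.0, 10.7]
width: 0.0002
gripper_force: 5.5
clock: 21.55
position: [0.435, 0.1588, 0.1003]
ee_rot: [-0.001, 0.745, 0.667, -0.0]
contact_force: [-3.7, 1.7, 5.8]
width: 0.0001
gripper_force: 3.3
v,u -25.790783105194134 -22.085166323263547 0.10032787539274342 [-3.66986808  1.74928694  5.80851779]
0.02 -40:141 -38:142 -36:147 -34:144 -32:138 -30:132 -28:130 -26:134 -24:132 -22:134 -20:127 -18:122 -16:125 -14:131 -12:136 -10:138 -8:139 -6:140 -4:138 -2:139 0:138 2:137 4:137 6:138 8:142 10:140 12:131 14:127 16:121 18:136 20:158 22:159 24:162 26:159 28:153 30:148 32:115 34:106 36:109 38:107 40:111
0.035 -40:224 -38:226 -36:229 -34:225 -32:223 -30:219 -28:204 -26:150 -24:151 -22:149 -20:144 -18:127 -16:137 -14:144 -12:152 -10:152 -8:156 -6:157 -4:154 -2:152 0:154 2:156 4:155 6:157 8:158 10:153 12:142 14:140 16:123 18:148 20:156 22:157 24:159 26:160 28:154 30:150 32:118 34:165 36:166 38:163 40:163
0.057 -40:119 -38:104 -36:102 -34:104 -32:107 -30:82 -28:83 -26:85 -24:85 -22:81 -20:87 -18:83 -16:137 -14:140 -12:148 -10:153 -8:152 -6:156 -4:153 -2:149 0:153 2:154 4:158 6:158 8:156 10:151 12:141 14:141 16:123 18:83 20:78 22:75 24:79 26:77 28:78 30:95 32:102 34:96 36:94 38:153 40:155
```

It is rolling: the profile now spans −18 to +17 mm with the flat turning under. I continue.

```bash
python3 -m crank '{"translation":[[0,-0.5,1.5],[0,-0.5,1.5],[0,-0.5,1.5],[0,-0.5,1.5],[0,0,0]],"roll":[0,0,0,0,0],"fingers":[0,0,0,0,0]}' 40
python3 -m crank '{"translation":[[0,0,1.5],[0,0,1.5],[0,0,1.5],[0,0,0]],"roll":[0,0,0,0],"fingers":[0,0,0,0]}' 40;python3 prof.py
```

```text
clock: 22.1
position: [0.428, 0.1592, 0.0936]
ee_rot: [-0.004, 0.745, 0.667, -0.004]
contact_force: [-11.6, 2.2, 11.0]
width: -0.0005
gripper_force: 8.0
clock: 22.5
position: [0.4238, 0.1594, 0.0884]
ee_rot: [-0.007, 0.745, 0.667, -0.007]
contact_force: [-17.2, 5.3, 13.4]
width: 0.0001
gripper_force: 11.5
v,u -37.0010336125471 -22.710778969973443 0.08837978148652392 [-17.20697548   5.34100741  13.39740773]
0.02 -40:148 -38:148 -36:143 -34:140 -32:134 -30:135 -28:124 -26:104 -24:119 -22:127 -20:125 -18:128 -16:132 -14:139 -12:138 -10:140 -8:149 -6:151 -4:143 -2:147 0:143 2:144 4:139 6:137 8:126 10:121 12:165 14:163 16:161 18:162 20:165 22:160 24:154 26:151 28:109 30:107 32:171 34:167 36:164 38:161 40:160
0.035 -40:231 -38:230 -36:171 -34:157 -32:152 -30:151 -28:125 -26:112 -24:130 -22:137 -20:138 -18:140 -16:144 -14:152 -12:156 -10:161 -8:166 -6:170 -4:163 -2:164 0:161 2:163 4:152 6:152 8:142 10:128 12:164 14:161 16:161 18:165 20:166 22:160 24:154 26:151 28:168 30:167 32:167 34:167 36:161 38:161 40:162
0.057 -40:108 -38:102 -36:101 -34:108 -32:107 -30:86 -28:93 -26:111 -24:126 -22:138 -20:138 -18:139 -16:144 -14:152 -12:156 -10:162 -8:164 -6:169 -4:161 -2:164 0:163 2:159 4:153 6:148 8:141 10:127 12:81 14:80 16:80 18:80 20:79 22:78 24:77 26:76 28:95 30:98 32:100 34:96 36:92 38:158 40:157
```

It looks seated. I back off, raise, and check with the exact seated geometry projected.

```bash
python3 -m crank '{"translation":[[0,-8,0],[0,0,-30],[0,0,-45],[0,20,-40],[-30,9,0],[0,0,0]],"roll":[0,0,0,0,0,0],"fingers":[0,0,0,0,0,0]}' 40;python3 prof.py
python3 - <<'E'
from h import *
J=np.array([.463,.178]);ex=np.array([.994,-.1076]);ey=np.array([.1076,.994])
c=camera_info("wrist");im=get_image("wrist")
cv2.imwrite("pics/w6raw.png",im)
k=2.2;o=np.array([170,0]);big=cv2.resize(im[:270,170:430],None,fx=k,fy=k,interpolation=cv2.INTER_CUBIC)
def ln(v,z,ys,col):
    q=[(proj("wrist",np.r_[J+v*ex+y*ey,z])-o)*k for y in ys];cv2.polylines(big,[np.round(q).astype(int)],False,col,1)
Y=np.linspace(-.115,.09,20)
ln(-.0292,.0887,Y,(0,0,255));ln(.014,.083,Y,(255,0,0));ln(-.008,.105,[-.115,-.110],(0,255,0))
q=[proj("wrist",np.r_[J+v*ex-.115*ey,.083]) for v in(-.03,.014)];print(q)
cv2.imwrite("pics/w6.png",big);print(big.shape)
E
```

```text
clock: 23.15
position: [0.4536, 0.1244, 0.2058]
ee_rot: [0.002, 0.745, 0.667, 0.001]
contact_force: [-0.3, 0.7, -0.8]
width: -0.0001
gripper_force: 0.0
v,u -3.6074540810014866 -54.24947910192507 0.20579682511620825 [-0.32173755  0.71888494 -0.79277381]
0.02 -40:220 -38:218 -36:220 -34:223 -32:221 -30:189 -28:170 -26:183 -24:194 -22:195 -20:203 -18:206 -16:213 -14:218 -12:221 -10:217 -8:217 -6:217 -4:217 -2:209 0:202 2:199 4:189 6:148 8:107 10:92 12:144 14:144 16:143 18:146 20:143 22:148 24:150 26:157 28:154 30:150 32:149 34:147 36:156 38:155 40:149
0.035 -40:154 -38:153 -36:154 -34:155 -32:154 -30:118 -28:103 -26:168 -24:188 -22:193 -20:204 -18:209 -16:214 -14:218 -12:221 -10:214 -8:213 -6:213 -4:213 -2:208 0:182 2:157 4:130 6:124 8:103 10:95 12:141 14:136 16:138 18:142 20:138 22:121 24:127 26:138 28:142 30:147 32:150 34:148 36:152 38:153 40:148
0.057 -40:154 -38:153 -36:149 -34:159 -32:136 -30:123 -28:153 -26:181 -24:189 -22:192 -20:202 -18:208 -16:208 -14:159 -12:154 -10:149 -8:153 -6:155 -4:150 -2:148 0:135 2:139 4:133 6:124 8:107 10:91 12:79 14:72 16:72 18:74 20:72 22:74 24:73 26:74 28:86 30:94 32:94 34:94 36:89 38:146 40:148
[array([253.04815403, 273.95181467]), array([301.93534998, 273.85654233])]
(594, 572, 3)
```

View pics/w6.png

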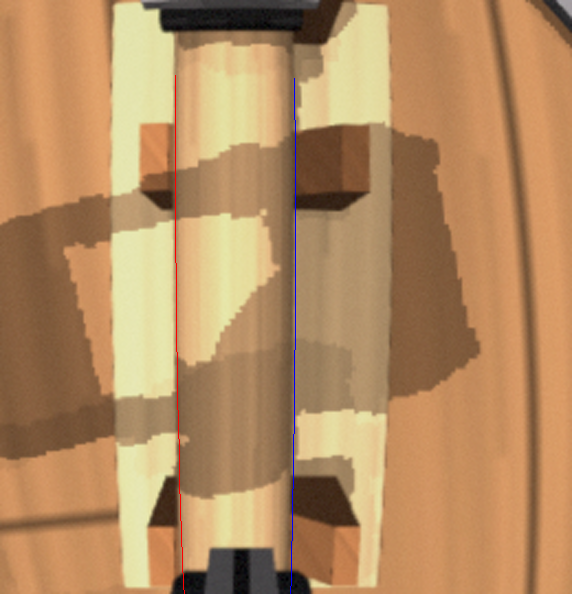

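The seated-rod outlines (red: edge of the flat, blue: round side) coincide with the rod, so the flat is home. This was my last view. Now I push the rod's free end to make sure it is against the stop.

```bash
python3 -m crank '{"translation":[[-46,-2,0],[-46,-2,0],[0,0,45],[0,0,45],[0,0,33],[0,0,0]],"roll":[0,0,0,0,0,0],"fingers":[0,0,0,0,0,0]}' 40
python3 -m crank '{"translation":[[4,0,0],[4,0,0],[4,0,0],[2,0,0],[2,0,0],[0,0,0]],"roll":[0,0,0,0,0,0],"fingers":[0,0,0,0,0,0]}' 40
python3 -m crank '{"translation":[[1.5,0,0],[1.5,0,0],[0,0,0]],"roll":[0,0,0],"fingers":[0,0,0]}' 40; python3 prof.py |head -1
```

```text
clock: 23.85
position: [0.4326, 0.0363, 0.0771]
ee_rot: [-0.004, 0.745, 0.668, -0.004]
contact_force: [-1.3, -0.0, 0.5]
width: -0.0004
gripper_force: 0.0
clock: 24.45
position: [0.4395, 0.0517, 0.0816]
ee_rot: [0.0, 0.744, 0.668, 0.0]
contact_force: [0.0, 0.1, 0.4]
width: -0.0001
gripper_force: 0.0
clock: 24.75
position: [0.4396, 0.054, 0.0812]
ee_rot: [0.0, 0.744, 0.668, -0.0]
contact_force: [-0.7, -2.2, 1.3]
width: 0.0001
gripper_force: 1.4
v,u -9.94482506134394 -125.80067713083878 0.08123953723821074 [-0.71911431 -2.1851359   1.2763219 ]
```

```bash
python3 -m crank '{"translation":[[1,0,0],[1,0,0],[0,0,0]],"roll":[0,0,0],"fingers":[0,0,0]}' 40;python3 -m crank '{"translation":[[1,0,0],[1,0,0],[0,0,0]],"roll":[0,0,0],"fingers":[0,0,0]}' 40; python3 prof.py
```

```text
clock: 25.1
position: [0.4396, 0.054, 0.0813]
ee_rot: [0.002, 0.744, 0.668, -0.002]
contact_force: [-0.9, -9.3, 1.6]
width: 0.0002
gripper_force: 5.2
clock: 25.4
position: [0.4396, 0.054, 0.0813]
ee_rot: [0.003, 0.743, 0.669, -0.003]
contact_force: [-1.6, -17.5, 2.7]
width: -0.0003
gripper_force: 8.7
v,u -9.909083042767989 -125.80826535968818 0.08128542905162806 [ -1.64371944 -17.54228599   2.66193168]
0.02 - - - - - - - - - - - - - - - - - - - - - - - - - - - - - - - - - - - - - - - - -
0.035 - - - - - - - - - - - - - - - - - - - - - - - - - - - - - - - - - - - - - - - - -
0.057 - - - - - - - - - - - - - - - - - - - - - - - - - - - - - - - - - - - - - - - - -
```

The rod is firmly on the stop. Now the keeper head.

```bash
python3 -m crank '{"translation":[[-15,0,0],[0,0,-45],[0,0,-45],[0,0,-45],[0,0,-25],[40,0,0],[40,0,0],[40,0,0]],"roll":[0,0,0,0,0,0,0,0],"fingers":[0,0,0,0,0,0,0,0]}' 40
python3 -m crank '{"translation":[[40,1,0],[40,1,0],[40,0,0],[0,0,0],[0,0,20],[0,0,20],[0,0,8],[0,0,0]],"roll":[0,0,0,0,0,0,0,0],"fingers":[0,0,0,0,0,0,0,0]}' 40; python3 prof.py|head -1
```

```text
clock: 26.25
position: [0.4514, 0.1644, 0.2415]
ee_rot: [-0.0, 0.745, 0.667, 0.001]
contact_force: [1.0, -0.5, 0.7]
width: -0.0007
gripper_force: 0.0
clock: 27.05
position: [0.4654, 0.2812, 0.1919]
ee_rot: [-0.001, 0.745, 0.667, -0.002]
contact_force: [0.6, -0.3, -0.4]
width: -0.0
gripper_force: 0.0
v,u -8.68872233038908 102.82546337591832 0.19187454959426117 [ 0.59183263 -0.27151605 -0.40230047]
```

```bash
python3 -m crank '{"translation":[[2,0,4],[0,0,4],[0,0,3],[0,0,2],[0,0,2],[0,0,2],[0,0,0]],"roll":[0,0,0,0,0,0,0],"fingers":[0,0,0,0,0,0,0]}' 40
python3 -m crank '{"translation":[[0,0,2],[0,0,2],[0,0,2],[0,0,2],[0,0,1.5],[0,0,0]],"roll":[0,0,0,0,0,0],"fingers":[0,0,0,0,0,0]}' 40
```

```text
clock: 27.8
position: [0.4668, 0.2838, 0.1772]
ee_rot: [0.0, 0.745, 0.668, 0.0]
contact_force: [-2.1, -0.4, 6.8]
width: 0.0001
gripper_force: 3.2
clock: 28.4
position: [0.4665, 0.2837, 0.1662]
ee_rot: [-0.0, 0.745, 0.668, -0.0]
contact_force: [0.2, -0.1, 0.9]
width: 0.0002
gripper_force: 0.0
```

```bash
python3 -m crank '{"translation":[[0,0,1.5],[0,0,1],[0,0,0.5],[0,0,0]],"roll":[0,0,0,0],"fingers":[0,0,0,0]}' 40
python3 -m crank '{"translation":[[0,0,-15],[0,0,-30],[-40,0,-10],[-40,0,0],[-40,0,0],[0,0,0]],"roll":[0,0,0,0,0,0],"fingers":[0,0,0,0,0,0]}' 40
python3 - <<'E'
from prof import *
prof()
im=cv2.cvtColor(get_image("wrist"),cv2.COLOR_BGR2GRAY);m=(im<45).astype(np.uint8);m[230:]=0
n,l,st,ce=cv2.connectedComponentsWithStats(m)
for s,c in zip(st[1:],ce[1:]):
    if s[4]>400:print(s,c)
for z in(.181,.165):print(z,[np.round(proj("wrist",np.r_[J+v*ex+y*ey,z]),1) for v,y in((-.008,.105),(-.027,.105),(.011,.105))])
E
```

```text
clock: 28.8
position: [0.4669, 0.2839, 0.1653]
ee_rot: [0.0, 0.745, 0.668, 0.001]
contact_force: [-3.0, 0.3, 9.3]
width: -0.0003
gripper_force: 4.2
clock: 29.4
position: [0.4527, 0.1608, 0.2189]
ee_rot: [0.001, 0.746, 0.666, -0.001]
contact_force: [1.0, 0.5, -0.8]
width: -0.0
gripper_force: 0.0
0.02 -40:220 -38:217 -36:221 -34:222 -32:223 -30:217 -28:155 -26:113 -24:116 -22:125 -20:126 -18:125 -16:126 -14:131 -12:134 -10:139 -8:138 -6:135 -4:135 -2:137 0:135 2:126 4:126 6:121 8:115 10:100 12:87 14:113 16:129 18:128 20:130 22:124 24:128 26:133 28:139 30:142 32:148 34:153 36:150 38:155 40:153
0.035 -40:223 -38:218 -36:219 -34:223 -32:222 -30:213 -28:144 -26:166 -24:181 -22:187 -20:194 -18:199 -16:207 -14:213 -12:202 -10:159 -8:154 -6:151 -4:153 -2:150 0:149 2:140 4:140 6:132 8:127 10:108 12:96 14:129 16:145 18:143 20:142 22:140 24:133 26:147 28:154 30:153 32:152 34:150 36:152 38:154 40:156
0.057 -40:210 -38:158 -36:153 -34:152 -32:153 -30:150 -28:126 -26:153 -24:178 -22:187 -20:195 -18:200 -16:208 -14:210 -12:216 -10:220 -8:215 -6:216 -4:216 -2:215 0:209 2:198 4:193 6:137 8:123 10:111 12:92 14:77 16:78 18:70 20:71 22:72 24:74 26:76 28:75 30:74 32:92 34:91 36:95 38:93 40:105
[ 250   11   59   61 2943] [278.83961944  42.43764866]
0.181 [array([277.9,  33.4]), array([243.7,  34.1]), array([312.1,  33.8])]
0.165 [array([278. ,  40.6]), array([246.5,  41.3]), array([309.6,  41. ])]
```

The keeper is down: the head images at row 42, against 40.6 predicted down and 33.4 raised, and its hard stop is at z 0.165. The rod is still seated and the robot is clear.

```bash
python3 -c "
from rig import manip
print(manip.sign_off())"
```

```text
the job is handed in; nothing more can be done
None
```

The job is handed in: the flat rod is seated flush on the robot-side wall and against the stop, with the keeper pressed and staying down; I did not touch the other items.

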